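# Cap the open hydraulic ports with the matching blue dust covers

## Task

Cover the four open ports on the hydraulic housings with the blue dust covers: each blue cover goes over the neck of its own shape and size (large round, small round, large square, small square), right down so that its rim rests flat on the housing. Leave the red covers where they stand.

Things in the scene. Friction and masses are not known exactly. Their poses are not given: they have to be found in the camera images.
- blue_round_large_mid (a point): The large blue round dust cover, 60 mm in outside diameter, 44 mm tall: a loose, stiff plastic cap standing mouth down on the bench, open below, with 3 mm walls, a closed flat roof 4 mm thick, and so a hollow 54 mm wide and 40 mm deep. This point is its centre, half-way up (22 mm above its rim); z is up. It weighs 20 to 70 g.
- blue_round_small_mid (a point): The small blue round dust cover, 42 mm in outside diameter, 44 mm tall: a loose, stiff plastic cap standing mouth down on the bench, open below, with 3 mm walls, a closed flat roof 4 mm thick, and so a hollow 36 mm wide and 40 mm deep. This point is its centre, half-way up (22 mm above its rim); z is up. It weighs 20 to 70 g.
- blue_square_large_mid (a point): The large blue square dust cover, 60 x 60 mm outside (sides along its x and y axes), 44 mm tall: a loose, stiff plastic cap standing mouth down on the bench, open below, with 3 mm walls, a closed flat roof 4 mm thick, and so a hollow 54 mm wide and 40 mm deep. This point is its centre, half-way up (22 mm above its rim); z is up. It weighs 20 to 70 g.
- blue_square_small_mid (a point): The small blue square dust cover, 42 x 42 mm outside (sides along its x and y axes), 44 mm tall: a loose, stiff plastic cap standing mouth down on the bench, open below, with 3 mm walls, a closed flat roof 4 mm thick, and so a hollow 36 mm wide and 40 mm deep. This point is its centre, half-way up (22 mm above its rim); z is up. It weighs 20 to 70 g.
- red_round_large_mid (a point): The large red round dust cover, 60 mm in outside diameter, 44 mm tall: a loose, stiff plastic cap standing mouth down on the bench, open below, with 3 mm walls, a closed flat roof 4 mm thick, and so a hollow 54 mm wide and 40 mm deep. This point is its centre, half-way up (22 mm above its rim); z is up. One of the covers that must be left where it is.
- red_square_small_mid (a point): The small red square dust cover, 42 x 42 mm outside (sides along its x and y axes), 44 mm tall: a loose, stiff plastic cap standing mouth down on the bench, open below, with 3 mm walls, a closed flat roof 4 mm thick, and so a hollow 36 mm wide and 40 mm deep. This point is its centre, half-way up (22 mm above its rim); z is up. One of the covers that must be left where it is.
- port_round_large_neck (a point): The large round port: a bright round neck, 36 mm in diameter, 30 mm tall, upright in the middle of a fixed black housing 100 x 100 mm, 40 mm high (small side fittings reach 20 mm out). A bright round face 60 mm across, flush with the flat top, surrounds it. Point: centre of the neck's top, 70 mm above the bench; z up. The large round cover passes over it with 9 mm to spare all round.
- port_round_small_neck (a point): The small round port: a bright round neck, 20 mm in diameter, 30 mm tall, upright in the middle of a fixed black housing 100 x 100 mm, 40 mm high (small side fittings reach 20 mm out). A bright round face 42 mm across, flush with the flat top, surrounds it. Point: centre of the neck's top, 70 mm above the bench; z up. The small round cover passes over it with 8 mm to spare all round.
- port_square_large_neck (a point): The large square port: a bright square neck, 36 x 36 mm (sides along its x and y axes), 30 mm tall, upright in the middle of a fixed black housing 100 x 100 mm, 40 mm high (small side fittings reach 20 mm out). A bright square face 60 mm across, flush with the flat top, surrounds it. Point: centre of the neck's top, 70 mm above the bench; z up. The large square cover passes over it with 9 mm to spare all round.
- port_square_small_neck (a point): The small square port: a bright square neck, 20 x 20 mm (sides along its x and y axes), 30 mm tall, upright in the middle of a fixed black housing 100 x 100 mm, 40 mm high (small side fittings reach 20 mm out). A bright square face 42 mm across, flush with the flat top, surrounds it. Point: centre of the neck's top, 70 mm above the bench; z up. The small square cover passes over it with 8 mm to spare all round.
Things that resemble listed ones, but are neither listed nor needed, are in the scene too. What is shaped like the part that bears blue_round_small_mid but black or turquoise is not meant.

How it is judged (in metres and radians):
At the end, for the whole second after the job is handed in: Each of the four blue covers stands over the neck of its own shape and size, its axis within 15 mm of the neck's, its centre 5 to 11 mm below the neck's top (rim down on the housing), upright within 0.08 rad, at rest; both red covers are within 30 mm of where they started (horizontal distance between blue_round_large_mid and port_round_large_neck below 0.015 m and z of blue_round_large_mid in the frame of port_round_large_neck between -0.011 and -0.005 m and angle between each of blue_round_large_mid, blue_round_small_mid, blue_square_large_mid, blue_square_small_mid's own z axis and vertical below 0.08 rad and linear speed of each of blue_round_large, blue_round_small, blue_square_large, blue_square_small below 0.01 m/s and horizontal distance between blue_round_small_mid and port_round_small_neck below 0.015 m and z of blue_round_small_mid in the frame of port_round_small_neck between -0.011 and -0.005 m and horizontal distance between blue_square_large_mid and port_square_large_neck below 0.015 m and z of blue_square_large_mid in the frame of port_square_large_neck between -0.011 and -0.005 m and horizontal distance between blue_square_small_mid and port_square_small_neck below 0.015 m and z of blue_square_small_mid in the frame of port_square_small_neck between -0.011 and -0.005 m and distance of each of red_round_large_mid, red_square_small_mid from where it was at the start of the episode below 0.03 m); the robot touches nothing.
It fails at once if a red cover is moved 30 mm or more from its place (distance of any of red_round_large_mid, red_square_small_mid from where it was at the start of the episode above 0.03 m).
It also fails if it takes over 109 s, if anything falls off the work surface, if the arm or the gripper's body presses on something with over 40 N, if the wrist force passes 120 N, or if a joint passes its speed limit or range.

## Robot

A 6-joint arm with a two-finger parallel gripper is mounted at the origin on the work surface. World frame = base frame: x ahead of the robot, y to its left, z up, the work surface at z = 0. Lengths are in mm, angles in degrees, forces in N, time in s.
With the tool pointing down it reaches from about 300 to 850 mm from the base axis. Payload 4.2 kg.
Tool frame: the origin (TCP) lies midway between the tips of the shut fingers; the grasp point (between the pads) lies 19 mm behind it (env.hold_point_z is the z of the grasp point in the tool frame, in mm); z points along the fingers, y is the direction in which the jaws open and shut (so a half turn about z gives the same grasp; the last joint's range is limited). The gripper opens to 91 mm and grips with 3 to 60 N. Pads are 32 mm wide; open, the fingers measure 118 mm over their backs; the gripper's body (76 mm by 178 mm) begins 60 mm behind the grasp point.
Start: joints at [75.974, 18.312, 89.639, -0, 72.044, -1.146], TCP at [128.175, 560.548, 213.976] pointing down, gripper open.
Joint ranges: [-177.97, 177.97], [-48.28, 115.42], [12.27, 149.76], [-77.06, 257.06], [2.81, 150.46], [-146.56, 146.56]. Speed limits (degrees/s): [147.25, 147.25, 180, 180, 180, 180].

## Interface

Orientations are given as [roll, pitch, yaw] about the fixed x, y, z axes, in that order (R = Rz(yaw) Ry(pitch) Rx(roll)).
In Python, from workcell import env, grab_frame, camera_params, spotter gives the robot as it stands. The module is installed in compiled form; this text tells all that it offers.
- The arm moves only by the shell command python3 -m jog 'ROWS' [FORCE]. ROWS is text: rows parted by semicolons, each of 7 numbers parted by spaces: the turn, a rotation vector about the world's x, y, z in units of 5 degrees (1.0 is 5 degrees), then the shift along the world's x, y, z in units of 25 mm (1.0 is 25 mm), then the opening, from 0 (shut) to 1 (fully open). A call has 1 to 5 rows; each row is the pose to reach, as a shift and turn from the pose commanded when the call began; what a row does not reach only later rows make up. A row lasts 1/8 s, in which the tool goes at most 62.5 mm and 10.7 degrees, less where a joint would pass 70% of its speed; a pose out of reach is approached as far as the arm can. A call with a gripper value outside its range is refused whole. The fingers move at their own pace and stop on an object; FORCE is the grip in N (left out, the last holds). Time passes only in rows, so rows that repeat a pose let the fingers close. It gives the time, the measured TCP pose, the force and the opening at its end, in the units of the state.
- env.state(): the state, without advancing time (a new reading comes with each control period).
- grab_frame(name): name is "scene" or "top"; returns the picture (400x640x3 uint8, red, green, blue); there is no depth.
- camera_params(name): a dict with "K" (3x3 intrinsics, pixels), "dist" ([k1, k2, p1, p2, k3] as OpenCV has them; the pictures are not rectified), "rvec" (rotation vector, rad) and "tvec" (3), from world to camera coordinates, as OpenCV has them. Camera axes: x right, y down, z forward; pixel columns grow to the right and rows downward; lengths in mm; the calibration is good to about 2 mm. A picture is of the moment at which its call begins. camera_params takes no time and is no camera call.
- env.job_done(): hands the job in, once; it reports no verdict.
Trained networks look in the newest picture that a camera, given by its name, has taken for a name from the list of things; names that differ only in an ending like _2 or _b are one class to them, and where a whole thing is asked for, a point or a joint stands for the part that bears it (a point fixed in the world has none). Each returns a list of dicts, best first, with "conf" (0 to 1); they miss things now and then, are a little off and sometimes report something else, mostly with a low value. They report only what shows in the picture. A call takes as long as a camera call. They do not tell look-alikes from the thing itself.
- spotter.look_for(query, camera): "box" ([left, top, width, height] in pixels, round what is visible of it).
- spotter.trace(query, camera): "region" (400x640 bool, what is visible of it) and "box" ([left, top, width, height] in pixels, round what is visible of it).
The state is a dict: "time_s": time; "qpos": joint angles; "qvel": joint speeds; "effort": joint torques, N m; "ee_pos": TCP position; "ee_rot": TCP orientation; "force": force on the tool from outside, world axes, zero at the start; "torque": the same for the moment, N m; "gripper_width": finger opening in mm.
Only numpy, scipy, OpenCV 4.12 (cv2) and the standard library are available. Lean on these libraries where they do the work, as an engineer would, in place of code of your own. Each camera call takes 0.05 s, during which the arm holds its last target. There are 200 camera calls.

## Working session

There is one attempt and no reset: what is moved stays moved. The work goes in short steps, Python scripts to look and compute and a shell command to move; the robot and the scene stay as the last step left them, time stands still between calls to the robot, and variables do not carry over. Pictures are saved under pics/ and viewed, about 12 in all and at most 16, crops included, and the job is handed in when it is done.

```bash
mkdir -p pics
cat > h.py <<'E'
import numpy as np, cv2
from workcell import env, grab_frame, camera_params, spotter
def snap(c,f):
    im=grab_frame(c); cv2.imwrite(f'pics/{f}.png',im[:,:,::-1]); return im
def w(c,u,v,z):
    p=camera_params(c);K=np.array(p['K'],float);R=cv2.Rodrigues(np.array(p['rvec'],float))[0];t=np.array(p['tvec'],float).ravel()
    n=cv2.undistortPoints(np.array([[[u,v]]],float),K,np.array(p['dist'],float))[0,0]
    d=R.T@np.array([n[0],n[1],1]);o=-R.T@t
    return (o+d*(z-o[2])/d[2])[:2]
E
python3 - <<'E'
from h import *
print(env.state())
for c in("scene","top"):
    snap(c,c+'0'); p=camera_params(c);R=cv2.Rodrigues(np.array(p['rvec'],float))[0];print(c,-R.T@np.array(p['tvec']).ravel(),p['K'])
for q in "blue_round_large_mid blue_round_small_mid blue_square_large_mid blue_square_small_mid red_round_large_mid red_square_small_mid port_round_large_neck port_round_small_neck port_square_large_neck port_square_small_neck".split():
    for d in spotter.look_for(q,"top")[:4]:
        b=d['box'];u,v=b[0]+b[2]/2,b[1]+b[3]/2
        print(q,round(d['conf'],2),np.round(b),w("top",u,v,70 if 'port' in q else 44).round())
E
```

```text
{'time_s': 0.0, 'qpos': array([ 7.59740536e+01,  1.83529712e+01,  8.97085074e+01,  8.99280128e-05,
        7.20418877e+01, -1.14694069e+00]), 'qvel': array([-0.04446546, -0.04471948, -0.06823652,  0.07889724,  0.03649975,
        0.01495717]), 'effort': array([ 1.32083307e-03, -4.12450862e+01, -2.31977373e+01,  7.27516576e-02,
        4.54723800e-02, -1.26751538e-04]), 'ee_pos': array([128.04830972, 560.03662789, 213.09269832]), 'ee_rot': array([-1.79896656e+02, -2.15451460e-03,  1.67120965e+02]), 'force': array([0.51030973, 0.14561137, 0.75218927]), 'torque': array([-0.05436199, -0.0074111 ,  0.00698243]), 'gripper_width': 91.06149646176334}
scene [1116.71165036  540.51323239  916.71418089] [[448.54292902   0.         314.61151107]
 [  0.         448.54292902 206.65814164]
 [  0.           0.           1.        ]]
top [ 254.18724579   -8.3080379  1444.22105353] [[514.60641942   0.         321.7902668 ]
 [  0.         514.60641942 200.56367487]
 [  0.           0.           1.        ]]
blue_round_large_mid 0.88 [207. 250.  26.  19.] [371. 274.]
blue_round_small_mid 0.75 [364. 177.  15.  16.] [ 597. -134.]
blue_round_small_mid 0.63 [357. 146.  14.  24.] [ 674. -113.]
blue_round_small_mid 0.47 [323. 160.  11.  13.] [645. -14.]
blue_square_large_mid 0.64 [345. 214.  25.  30.] [ 472. -100.]
blue_square_small_mid 0.79 [288. 145.  14.  20.] [676.  85.]
red_round_large_mid 0.75 [154. 197.  25.  20.] [510. 436.]
red_round_large_mid 0.47 [200. 156.  43.  42.] [603. 286.]
red_round_large_mid 0.32 [355. 146.  16.  23.] [ 677. -111.]
red_square_small_mid 0.59 [461. 207.  22.  12.] [ 527. -419.]
port_round_large_neck 0.85 [393. 244.  43.  40.] [ 376. -253.]
port_round_small_neck 0.74 [201. 161.  44.  36.] [592. 276.]
port_square_large_neck 0.7 [264. 207.  46.  41.] [463.  92.]
port_square_small_neck 0.93 [402. 160.  44.  41.] [ 608. -278.]
```

Run:
```python
import cv2
a=cv2.imread('pics/top0.png')[110:310,130:490]
cv2.imwrite('pics/top0c.png',cv2.resize(a[:,:180],None,fx=4.4,fy=3,interpolation=2) if 0 else cv2.resize(a,(792,440),interpolation=2))
```

```text
(no output)
```

View pics/top0c.png

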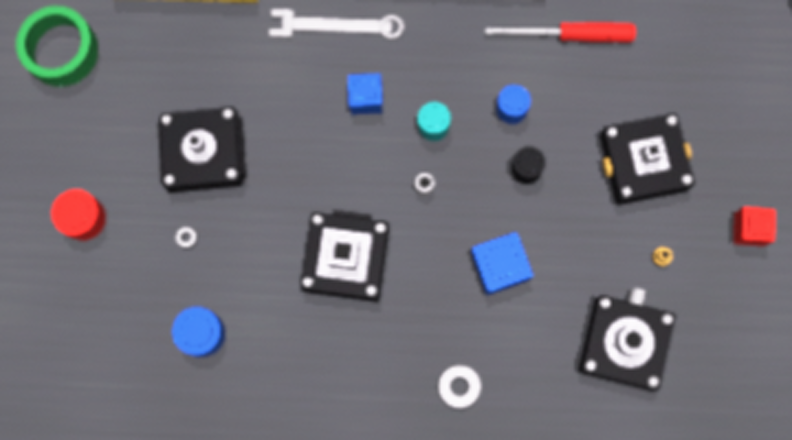

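View pics/scene0.png

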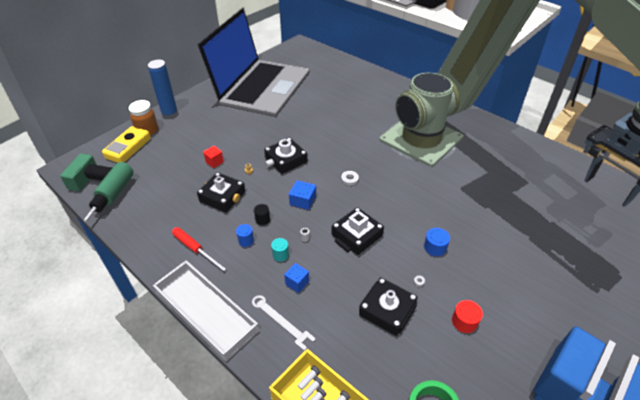

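```bash
cat > fit.py <<'E'
from h import *
from scipy.optimize import least_squares
S=4
def prism(s,h,z0,z1,rnd,x,y,a):
    th=np.linspace(0,2*np.pi,40,endpoint=False)
    p=np.c_[np.cos(th),np.sin(th)]*s/2 if rnd else np.array([[-1,-1],[1,-1],[1,1],[-1,1]])*s/2
    c,n=np.cos(a),np.sin(a); p=p@np.array([[c,n],[-n,c]])+[x,y]
    return np.vstack([np.c_[p,np.full(len(p),z)] for z in(z0,z1)])
def pts(kind,x,y,a):
    rnd,big='round' in kind,'large' in kind
    if 'port' in kind: return np.vstack([prism(60 if big else 42,0,40,40,rnd,x,y,a),prism(36 if big else 20,0,40,70,rnd,x,y,a)])
    return prism(60 if big else 42,0,fit.z0,fit.z0+44,rnd,x,y,a)
def hull(c,P):
    p=camera_params(c)
    q=cv2.projectPoints(P,np.array(p['rvec'],float),np.array(p['tvec'],float),np.array(p['K'],float),np.array(p['dist'],float))[0]
    return cv2.convexHull(q.astype(np.float32))
def cen(h):
    m=cv2.moments(h); return np.array([m['m10'],m['m01']])/m['m00']
def meas(im,kind,guess):
    big=cv2.resize(im,None,fx=S,fy=S,interpolation=cv2.INTER_CUBIC)
    h=cv2.cvtColor(big,cv2.COLOR_RGB2HSV).astype(int);H,s,v=h[...,0],h[...,1],h[...,2]
    if 'blue' in kind: m=(abs(H-109)<10)&(s>120)&(v>40)
    elif 'red' in kind: m=((H<8)|(H>172))&(s>120)
    else: m=(s<60)&(v>120)
    box=np.zeros(m.shape,np.uint8); cv2.circle(box,tuple(int(k*S) for k in guess),20*S,1,-1)
    n,l,st,ce=cv2.connectedComponentsWithStats((m&(box>0)).astype(np.uint8))
    i=1+np.argmax(st[1:,4]); c=cv2.findContours((l==i).astype(np.uint8),0,1)[0]
    return cv2.convexHull(max(c,key=cv2.contourArea)).astype(np.float32)
def fit(ims,kind,x,y,z0=0):
    fit.z0=z0; ms={}
    for c,im in ims.items():
        ms[c]=(meas(im,kind,cen(hull(c,pts(kind,x,y,0))))+.5)/S-.5
    best=None
    for a in ([0] if 'round' in kind else np.radians(range(-45,45,3))):
        f=lambda p:np.concatenate([cen(hull(c,pts(kind,p[0],p[1],a)))-cen(ms[c]) for c in ms])
        r=least_squares(f,[x,y],diff_step=1e-3,x_scale=10)
        iou=[]
        for c in ms:
            hh=hull(c,pts(kind,*r.x,a)); I=cv2.intersectConvexConvex(hh,ms[c].astype(np.float32))[0]
            iou.append(I/(cv2.contourArea(hh)+cv2.contourArea(ms[c].astype(np.float32))-I))
        if best is None or sum(iou)>sum(best[3]): best=(r.x.round(1),round(np.degrees(a)),r.fun.round(1),np.round(iou,2))
    return best
E
cat > run1.py <<'E'
from fit import *
ims={c:cv2.imread(f'pics/{c}0.png')[:,:,::-1].copy() for c in('top','scene')}
for k,u,v in [('blue_round_large',196,331),('blue_round_small',513,102),('blue_square_large',502,261),('blue_square_small',364,92),('red_round_large',76,213),('red_square_small',756,225),('port_round_large',632,342),('port_round_small',200,147),('port_square_large',345,254),('port_square_small',650,156)]:
    x,y=w('top',130+u/2.2,110+v/2.2,45 if 'port' in k else 35)
    print(k,*fit(ims,k,x,y), *[fit({c:ims[c]},k,x,y)[0] for c in ims])
E
python3 run1.py
```

```text
blue_round_large [369.3 279.3] 0 [-0.5  0.3 -0.6  0. ] [0.93 0.95] [370.2 277.9] [368.3 280.4]
blue_round_small [ 682.5 -109.2] 0 [-0.7  0.5 -0.7 -0.2] [0.88 0.89] [ 684.  -111.1] [ 681.7 -107.2]
blue_square_large [472.  -99.3] 21 [-0.7  0.3 -0.7 -0.4] [0.93 0.92] [ 472.8 -101.2] [471.6 -96.7]Traceback (most recent call last):
  File "run1.py", line 5, in <module>
    print(k,*fit(ims,k,x,y), *[fit({c:ims[c]},k,x,y)[0] for c in ims])
                               ~~~^^^^^^^^^^^^^^^^^^
  File "fit.py", line 36, in fit
    r=least_squares(f,[x,y],diff_step=1e-3,x_scale=10)
    return func(*args, **kwargs)
    result = trf(vector_fun.fun, vector_fun.jac, x0, f0, J0, lb, ub, ftol, xtol,
                 gtol, max_nfev, x_scale, loss_function, tr_solver,
                 tr_options.copy(), verbose, callback=callback_wrapped)
    return trf_no_bounds(
        fun, jac, x0, f0, J0, ftol, xtol, gtol, max_nfev, x_scale,
        loss_function, tr_solver, tr_options, verbose, callback=callback)
    f_new = fun(x_new)
    self._update_fun()
    ~~~~~~~~~~~~~~~~^^
    self.f = self.fun_wrapped(xp_copy(self.x))
             ~~~~~~~~~~~~~~~~^^^^^^^^^^^^^^^^^
    return np.atleast_1d(self.fun(x))
                         ~~~~~~~~^^^
    return self.f(x, *self.args, **self.kwargs)
           ~~~~~~^^^^^^^^^^^^^^^^^^^^^^^^^^^^^^
  File "fit.py", line 35, in <lambda>
    f=lambda p:np.concatenate([cen(hull(c,pts(kind,p[0],p[1],a)))-cen(ms[c]) for c in ms])
                                   ~~~~^^^^^^^^^^^^^^^^^^^^^^^^^
  File "fit.py", line 14, in hull
    p=camera_params(c)
ValueError: time passes only in moves, steps and waits
```

```bash
sed -i '2a import functools\ncamera_params=functools.lru_cache(None)(camera_params)' h.py; sed -i 's/range(-45,45,3)/range(-45,45,5)/' fit.py; python3 run1.py; python3 -c "
from h import *;print(env.state()['time_s'])"
```

```text
blue_round_large [369.3 279.3] 0 [-0.5  0.3 -0.6  0. ] [0.93 0.95] [370.2 277.9] [368.3 280.4]
blue_round_small [ 682.5 -109.2] 0 [-0.7  0.5 -0.7 -0.2] [0.88 0.89] [ 684.  -111.1] [ 681.7 -107.2]
blue_square_large [472.  -99.3] 20 [-0.7  0.3 -0.7 -0.4] [0.93 0.92] [ 472.8 -101.2] [471.7 -96.7]
blue_square_small [689.3  85.1] 5 [-0.7  0.4 -0.7 -0.2] [0.88 0.93] [690.6  83.1] [688.7  86.6]
red_round_large [512.6 447.6] 0 [-0.6  0.4 -0.6  0.1] [0.92 0.95] [513.8 446. ] [511.5 448.5]
red_square_small [ 532.5 -425.1] 0 [-0.7  0.4 -0.8 -0.4] [0.9  0.89] [ 533.7 -427. ] [ 532.3 -421.5]
port_round_large [ 371.8 -269.2] 0 [2.8 2.2 0.8 6.3] [0.67 0.23] [ 377.4 -261.6] [ 351.  -293.4]
port_round_small [606.  294.9] 0 [-0.9  0.1 -0.6 -0.3] [0.82 0.85] [606.5 292.3] [605.7 296.4]
port_square_large [472.1  98.9] -5 [-0.5  0.4 -0.6  0. ] [0.86 0.83] [473.2  97.6] [471.1 100. ]
port_square_small [ 610.9 -296.8] -25 [3.6 2.3 1.3 6.3] [0.51 0.18] [ 617.  -286.7] [ 596. -321.]
0.6
```

```bash
sed -i 's/(v>120)/(v>fitv)/; s/^S=4/S=4; fitv=120/; s/guess),20\*S/guess),(14 if "port" in kind else 20)*S/' fit.py
cat > run2.py <<'E'
import fit as F; from fit import *
ims={c:cv2.imread(f'pics/{c}0.png')[:,:,::-1].copy() for c in('top','scene')}
for F.fitv in (120,145,165):
  for k,x,y in [('port_round_large',377.4,-261),('port_square_small',612,-281),('port_round_small',606,293),('port_square_large',472,98)]:
    print(F.fitv,k,*fit(ims,k,x,y), *[fit({c:ims[c]},k,x,y)[0] for c in ims])
s=ims['scene'][120:220,180:400,::-1]; t=ims['top'][150:300,380:460,::-1]
cv2.imwrite('pics/c2.png',np.hstack([cv2.resize(s,(550,250),interpolation=2),cv2.resize(t,(133,250),interpolation=2)]))
E
python3 run2.py
```

```text
120 port_round_large [ 376.2 -260.3] 0 [-0.5  0.5 -0.7  0. ] [0.86 0.78] [ 377.4 -261.6] [ 374.6 -258.8]
120 port_square_small [ 615.9 -285.9] 20 [-0.3  0.4 -0.4  0.1] [0.82 0.76] [ 617.  -286.7] [ 614.7 -285.1]
120 port_round_small [606.  294.9] 0 [-0.9  0.2 -0.6 -0.3] [0.82 0.85] [606.5 292.3] [605.7 296.4]
120 port_square_large [472.8  98.5] 0 [-0.1  0.1 -0.2  0.1] [0.87 0.87] [473.2  98.2] [472.3  98.7]
145 port_round_large [ 376.3 -260.1] 0 [-0.5  0.4 -0.7 -0.1] [0.9  0.83] [ 377.5 -261.6] [ 375.3 -257.9]
145 port_square_small [ 615.9 -285.7] 15 [-0.3  0.4 -0.5 -0. ] [0.87 0.78] [ 617.1 -286.7] [ 615.1 -284.5]
145 port_round_small [606.  294.8] 0 [-0.9  0.2 -0.7 -0.3] [0.84 0.88] [606.6 292.2] [605.7 296.4]
145 port_square_large [472.7  98.5] 0 [-0.2  0.2 -0.2  0.1] [0.89 0.88] [473.2  98.1] [472.2  98.8]
165 port_round_large [ 378.8 -257.7] 0 [-1.4 -0.6 -0.8 -2.5] [0.84 0.65] [ 377.4 -261.6] [ 385.7 -247.5]
165 port_square_small [ 618.2 -281.9] 15 [-1.7 -0.5 -1.  -2.4] [0.74 0.62] [ 617.  -286.7] [ 622.8 -272.5]
165 port_round_small [606.  294.8] 0 [-0.9  0.1 -0.7 -0.3] [0.85 0.89] [606.6 292.2] [605.7 296.4]
165 port_square_large [476.9 101.4] 0 [-1.1 -1.4 -0.  -2.2] [0.8  0.67] [473.2  98.1] [482.5 106.4]
```

View pics/c2.png

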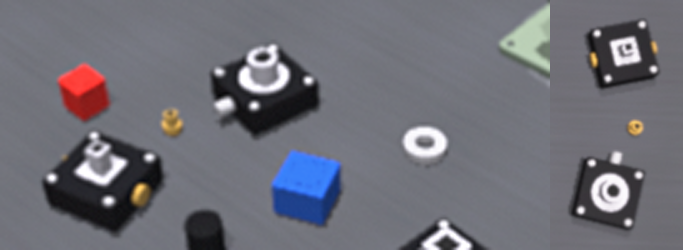

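```bash
python3 -m jog '0 0 0 2.4 -2.8 -1 1; 0 0 0 4.8 -5.6 -1 1; 0 0 0 4.8 -5.6 -1 1' && python3 -m jog '0 0 0 2.4 -2.8 -1.2 1; 0 0 0 4.85 -5.65 -3.2 1; 0 0 0 4.85 -5.65 -3.2 1;0 0 0 4.85 -5.65 -3.2 1'
```

```text
time_s: 0.98
ee_pos: [249.1, 419.2, 188.8]
ee_rot: [180.0, 0.0, 167.2]
force: [0.4, 0.7, 0.8]
gripper_width: 91.2
time_s: 1.48
ee_pos: [370.0, 276.6, 107.7]
ee_rot: [-179.9, -0.1, 166.9]
force: [0.2, 0.9, 0.2]
gripper_width: 91.4
```

```bash
python3 -m jog '0 0 0 0 0.1 -2 1; 0 0 0 0 0.1 -3.85 1; 0 0 0 0 0.1 -3.85 1; 0 0 0 0 0.1 -3.85 1' && python3 -m jog '0 0 0 0 0 0 0.5; 0 0 0 0 0 0 0.5; 0 0 0 0 0 0 0.5; 0 0 0 0 0 0 0.5; 0 0 0 0 0 0 0.5' 15 && python3 -m jog '0 0 0 0 0 0 0.5; 0 0 0 0 0 0 0.5; 0 0 0 0 0 0 0.5'
```

```text
time_s: 1.98
ee_pos: [370.3, 283.1, 14.2]
ee_rot: [179.9, 0.1, 167.2]
force: [0.2, 1.5, -0.1]
gripper_width: 91.2
time_s: 2.6
ee_pos: [369.5, 281.8, 13.2]
ee_rot: [180.0, 0.0, 167.1]
force: [-1.5, -1.3, 6.8]
gripper_width: 60.4
time_s: 2.98
ee_pos: [369.5, 281.8, 13.3]
ee_rot: [180.0, 0.0, 167.1]
force: [-1.8, -0.7, 5.7]
gripper_width: 60.4
```

```bash
python3 -m jog '0 0 0 0 0 2 0.5; 0 0 0 0 0 4 0.5; 0 0 0 0 0 4 0.5; 0 0 0 0 -2 4 0.5; 0 0 0 0 -4 4 0.5' && python3 -m jog '0 0 0 0 -2 0 0.5; 0 0 0 0 -4 0 0.5; 0 0 0 0 -6 0 0.5; 0 0 0 0 -8 0 0.5; 0 0 0 0 -9 0 0.5' && python3 -m jog '0 0 0 0 -2 0 0.5; 0 0 0 0 -4 0 0.5; 0 0 0 0.2 -6 0 0.5; 0 0 0 0.2 -8 0 0.5; 0 0 0 0.2 -8 0 0.5' && python3 -c "
from h import *;snap('scene','s3')"
```

```text
time_s: 3.6
ee_pos: [368.5, 180.6, 111.5]
ee_rot: [-179.9, -0.1, 167.2]
force: [1.0, -0.7, -0.7]
gripper_width: 60.3
time_s: 4.22
ee_pos: [368.2, -45.0, 111.5]
ee_rot: [-180.0, -0.1, 167.0]
force: [0.9, 0.4, 0.0]
gripper_width: 60.6
time_s: 4.85
ee_pos: [374.1, -245.6, 111.4]
ee_rot: [180.0, -0.1, 166.9]
force: [-0.2, 0.5, -1.0]
gripper_width: 60.2
```

View pics/s3.png

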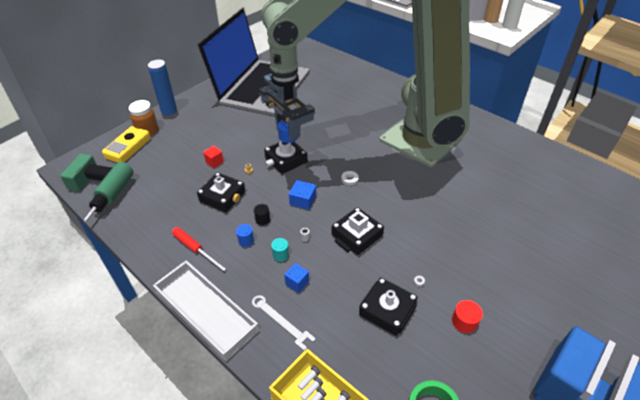

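```bash
python3 -m jog '0 0 0 0.08 -0.58 0 0.5; 0 0 0 0.08 -0.58 0 0.5; 0 0 0 0.08 -0.58 -1 0.5; 0 0 0 0.08 -0.58 -2 0.5; 0 0 0 0.08 -0.58 -2 0.5'
```

```text
time_s: 5.52
ee_pos: [375.3, -256.1, 61.5]
ee_rot: [179.9, -0.2, 167.2]
force: [-0.0, -0.2, -0.4]
gripper_width: 60.1
```

```bash
python3 -m jog '0 0 0 0 -0.1 -0.15 0.5; 0 0 0 0 -0.1 -0.3 0.5; 0 0 0 0 -0.1 -0.32 0.5; 0 0 0 0 -0.1 -0.32 0.5' && python3 -m jog '0 0 0 0 0 0 1; 0 0 0 0 0 0 1; 0 0 0 0 0 0 1;0 0 0 0 0 0 1'
```

```text
time_s: 6.02
ee_pos: [376.5, -260.3, 55.0]
ee_rot: [-180.0, 0.0, 167.1]
force: [-0.4, -0.4, 0.0]
gripper_width: 60.3
time_s: 6.52
ee_pos: [376.4, -260.2, 54.7]
ee_rot: [180.0, -0.0, 167.1]
force: [-0.4, -0.2, 0.5]
gripper_width: 90.8
```

```bash
python3 -m jog '0 0 0 0 0 1.5 1; 0 0 0 0 0 3 1; 0 0 2 1.2 2.1 3 1; 0 0 4 2.4 4.2 3 1; 0 0 6 3.6 6.2 3 1' && python3 -m jog '0 0 0.6 0.22 0.24 0 1; 0 0 0.6 0.22 0.24 0 1'
python3 - <<'E'
from fit import *
i={'top':snap('top','t4'),'scene':snap('scene','s4')}
print(fit(i,'blue_round_large',376,-260,40), [fit({c:i[c]},'blue_round_large',376,-260,40) for c in i])
print(env.state()['ee_pos'],env.state()['ee_rot'])
a=np.hstack([cv2.resize(i['top'][200:300,380:480],(380,380),interpolation=2),cv2.resize(i['scene'][100:200,220:320],(380,380),interpolation=2)])
cv2.imwrite('pics/c4.png',a[:,:,::-1])
E
```

```text
time_s: 7.15
ee_pos: [467.2, -103.7, 130.0]
ee_rot: [-180.0, 0.0, -162.6]
force: [0.1, -0.2, -0.5]
gripper_width: 91.5
time_s: 7.4
ee_pos: [472.2, -98.4, 129.6]
ee_rot: [180.0, -0.0, -159.8]
force: [-0.2, 0.6, 0.3]
gripper_width: 91.5
(array([ 375.7, -252.5]), 0, array([-4.4,  0.5, -4.1, -4.9]), array([0.63, 0.17])) [(array([ 377.5, -264.4]), 0, array([0., 0.]), array([0.94])), (array([ 384.5, -226.4]), 0, array([-0.,  0.]), array([0.16]))]
[471.46401369 -99.49293271 129.56915173] [ 1.79984585e+02 -3.76348084e-02 -1.59942086e+02]
```

View pics/c4.png

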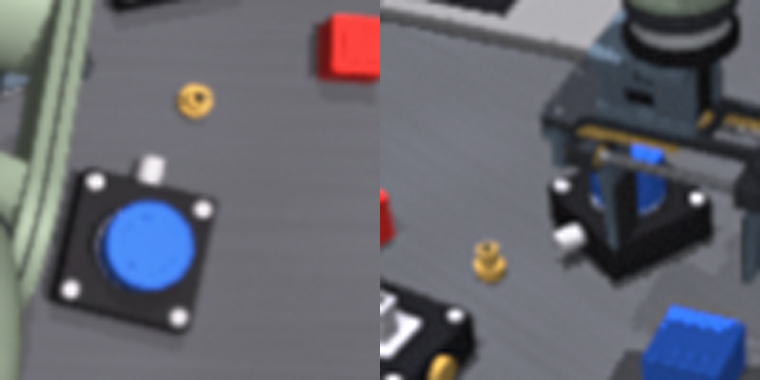

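```bash
python3 -m jog '0 0 0 0 0 -2 1; 0 0 0 0 0 -4 1; 0 0 0 0 0 -4.68 1; 0 0 0 0 0 -4.68 1; 0 0 0 0 0 -4.68 1' && python3 -m jog '0 0 0 0 0 0 0.5; 0 0 0 0 0 0 0.5; 0 0 0 0 0 0 0.5; 0 0 0 0 0 0 0.5; 0 0 0 0 0 0 0.5' 15 && python3 -m jog '0 0 0 0 0 0 0.5; 0 0 0 0 0 2 0.5; 0 0 0 0 0 4 0.5; 0 0 0 0 0 4 0.5'
```

```text
time_s: 8.12
ee_pos: [472.5, -100.0, 13.6]
ee_rot: [-179.9, 0.1, -160.0]
force: [0.1, -0.0, -0.8]
gripper_width: 90.8
time_s: 8.75
ee_pos: [472.1, -99.2, 13.1]
ee_rot: [-180.0, 0.0, -159.9]
force: [-1.2, 0.7, 4.5]
gripper_width: 61.1
time_s: 9.25
ee_pos: [474.6, -99.8, 116.0]
ee_rot: [-179.7, 0.4, -159.9]
force: [0.2, 0.7, -1.4]
gripper_width: 60.5
```

```bash
python3 -m jog '0 0 -1.5 0 2 0 0.5; 0 0 -3 0 4 0 0.5; 0 0 -4.2 0 6 0 0.5; 0 0 -4.2 0 7.9 0 0.5; 0 0 -4.2 0 7.9 0 0.5' && python3 -m jog '0 0 0 0 0 0 0.5; 0 0 0 0 0 -1 0.5; 0 0 0 0 0 -2.1 0.5; 0 0 0 0 0 -2.1 0.5'
```

```text
time_s: 9.88
ee_pos: [471.0, 100.7, 111.3]
ee_rot: [180.0, -0.1, 179.4]
force: [1.1, -0.6, -0.5]
gripper_width: 60.1
time_s: 10.38
ee_pos: [470.0, 96.6, 58.4]
ee_rot: [-179.9, -0.3, 179.0]
force: [-0.2, -0.1, -0.4]
gripper_width: 60.4
```

```bash
python3 -m jog '0 0 0 0.06 0.03 -0.16 0.5; 0 0 0 0.06 0.03 -0.16 0.5; 0 0 0 0.06 0.03 -0.16 0.5' && python3 -m jog '0 0 0 0 0 0 1; 0 0 0 0 0 0 1; 0 0 0 0 0 0 1;0 0 0 0 0 0 1'&& python3 -m jog '0 0 0 0 0 1.5 1; 0 0 0 0 0 3 0.8;0 0 0 0 0 3 0.8'
```

```text
time_s: 10.75
ee_pos: [473.9, 99.0, 56.9]
ee_rot: [180.0, 0.1, 179.1]
force: [-0.9, -0.3, -1.5]
gripper_width: 60.6
time_s: 11.25
ee_pos: [473.4, 99.1, 56.3]
ee_rot: [180.0, 0.0, 179.1]
force: [0.4, 0.4, -0.3]
gripper_width: 91.2
time_s: 11.62
ee_pos: [475.5, 99.4, 133.8]
ee_rot: [179.9, 0.4, 179.1]
force: [-0.8, 0.0, -0.3]
gripper_width: 74.7
```

```bash
python3 -m jog '0 0 1.2 2.2 -0.5 0 0.8; 0 0 1.2 4.4 -0.57 0 0.8; 0 0 1.2 6.6 -0.57 0 0.8; 0 0 1.2 8.6 -0.57 0 0.8; 0 0 1.2 8.6 -0.57 0 0.8'
python3 - <<'E'
from fit import *
i={'top':snap('top','t5'),'scene':snap('scene','s5')}
for c in i: print(fit({c:i[c]},'blue_square_large',473,98,40))
print(fit({'scene':i['scene']},'blue_square_small',689,85))
print(env.state()['ee_pos'],env.state()['ee_rot'])
a=np.hstack([cv2.resize(i['top'][180:280,240:340],(380,380),interpolation=2),cv2.resize(i['scene'][190:310,260:380],(380,380),interpolation=2)])
cv2.imwrite('pics/c5.png',a[:,:,::-1])
E
```

```text
time_s: 12.25
ee_pos: [690.4, 84.5, 128.2]
ee_rot: [-180.0, -0.1, -174.9]
force: [-0.8, 0.4, -0.5]
gripper_width: 72.8Traceback (most recent call last):
  File "<stdin>", line 3, in <module>
  File "fit.py", line 32, in fit
    ms[c]=(meas(im,kind,cen(hull(c,pts(kind,x,y,0))))+.5)/S-.5
           ~~~~^^^^^^^^^^^^^^^^^^^^^^^^^^^^^^^^^^^^^^
  File "fit.py", line 27, in meas
    i=1+np.argmax(st[1:,4]); c=cv2.findContours((l==i).astype(np.uint8),0,1)[0]
        ~~~~~~~~~^^^^^^^^^^
    return _wrapfunc(a, 'argmax', axis=axis, out=out, **kwds)
    return bound(*args, **kwds)
ValueError: attempt to get argmax of an empty sequence
```

```bash
python3 -c "
from fit import *
i=cv2.imread('pics/s5.png')[:,:,::-1].copy()
print(fit({'scene':i},'blue_square_large',473,98,40))"
python3 -m jog '0 0 0 0 0 -2 0.8; 0 0 0 0 0 -4 0.8; 0 0 0 0 0 -4.62 0.8; 0 0 0 0 0 -4.62 0.8; 0 0 0 0 0 -4.62 0.8' && python3 -m jog '0 0 0 0 0 0 0.3; 0 0 0 0 0 0 0.3; 0 0 0 0 0 0 0.3; 0 0 0 0 0 0 0.3; 0 0 0 0 0 0 0.3' 15 && python3 -m jog '0 0 0 0 0 0 0.3; 0 0 0 0 0 2 0.3; 0 0 0 0 0 4 0.3; 0 0 0 0 0 4 0.3'
```

```text
(array([474.9, 102.4]), 0, array([-0., -0.]), array([0.96]))
time_s: 12.98
ee_pos: [689.8, 85.0, 18.2]
ee_rot: [180.0, 0.2, -174.9]
force: [-0.2, -0.6, 0.9]
gripper_width: 73.1
time_s: 13.6
ee_pos: [688.6, 84.8, 16.0]
ee_rot: [180.0, 0.0, -174.9]
force: [-0.9, 0.3, 2.3]
gripper_width: 42.2
time_s: 14.1
ee_pos: [691.3, 85.1, 120.6]
ee_rot: [180.0, 0.6, -174.9]
force: [-0.6, -0.2, 0.4]
gripper_width: 42.3
```

```bash
python3 -m jog '0 0 1 -0.5 -2 0 0.3; 0 0 2 -1 -4 0 0.3; 0 0 2.4 -1.5 -6 0 0.3; 0 0 2.4 -2 -8 0 0.3; 0 0 2.4 -2 -8 0 0.3' && python3 -m jog '0 0 0 -0.4 -2 0 0.3; 0 0 0 -0.7 -4 0 0.3; 0 0 0 -0.93 -6 0 0.3; 0 0 0 -0.93 -6.83 0 0.3; 0 0 0 -0.93 -6.83 0 0.3' && python3 -m jog '0 0 0 0 0 0 0.3; 0 0 0 0 0 -1 0.3; 0 0 0 0 0 -2.1 0.3; 0 0 0 0 0 -2.1 0.3'
```

```text
time_s: 14.72
ee_pos: [636.7, -118.5, 114.3]
ee_rot: [180.0, -0.2, -163.1]
force: [0.8, 0.5, 0.6]
gripper_width: 41.9
time_s: 15.35
ee_pos: [615.2, -285.9, 114.8]
ee_rot: [179.9, -0.0, -163.0]
force: [0.3, 0.8, 0.3]
gripper_width: 42.2
time_s: 15.85
ee_pos: [614.0, -283.2, 61.1]
ee_rot: [179.8, -0.2, -162.8]
force: [-0.2, 0.0, -0.4]
gripper_width: 41.6
```

Down ~4 mm, release, and move off towards the small round cover (dx ≈ +67, dy ≈ +177).

```bash
python3 -m jog '0 0 0 0.04 -0.04 -0.15 0.3; 0 0 0 0.04 -0.04 -0.15 0.3; 0 0 0 0.04 -0.04 -0.15 0.3;0 0 0 0.04 -0.04 -0.15 0.3' && python3 -m jog '0 0 0 0 0 0 0.8; 0 0 0 0 0 0 0.8; 0 0 0 0 0 0 0.8;0 0 0 0 0 0 0.8'&& python3 -m jog '0 0 0 0 0 1.5 0.8; 0 0 0 0 0 3 0.8;0 0 0 1 2 3 0.8; 0 0 0 2 4 3 0.8; 0 0 0 2.65 6 3 0.8' && python3 -m jog '0 0 0 0 1 0 0.8; 0 0 0 0 1 0 0.8; 0 0 0 0 1 0 0.8'
python3 - <<'E'
from fit import *
i={'top':snap('top','t6'),'scene':snap('scene','s6')}
for c,k,x,y,z in (('scene','blue_square_small',616,-286,40),('top','blue_square_small',616,-286,40),('scene','blue_round_small',682.5,-109,0),('scene','blue_round_large',376,-260,40)):
  try: print(c,k,fit({c:i[c]},k,x,y,z))
  except Exception as e: print(c,k,e)
print(env.state()['ee_pos'],env.state()['ee_rot'])
cv2.imwrite('pics/c6.png',cv2.resize(i['scene'][110:300,180:440,::-1],(780,570),interpolation=2))
E
```

```text
time_s: 16.35
ee_pos: [616.4, -287.1, 60.1]
ee_rot: [-180.0, 0.0, -162.9]
force: [-0.2, 0.7, -0.4]
gripper_width: 41.8
time_s: 16.85
ee_pos: [616.2, -286.9, 59.4]
ee_rot: [180.0, -0.0, -162.9]
force: [0.8, 0.6, 0.3]
gripper_width: 73.1
time_s: 17.48
ee_pos: [683.3, -135.6, 134.6]
ee_rot: [-180.0, 0.0, -162.9]
force: [1.3, -0.5, 0.4]
gripper_width: 72.9
time_s: 17.85
ee_pos: [681.9, -113.5, 134.6]
ee_rot: [-180.0, -0.0, -162.9]
force: [0.6, -0.6, 0.8]
gripper_width: 73.0
scene blue_square_small (array([ 645.7, -279.4]), -30, array([0., 0.]), array([0.1]))
top blue_square_small (array([ 618.2, -291. ]), 15, array([-0.,  0.]), array([0.93]))
scene blue_round_small (array([ 682.2, -106.3]), 0, array([0., 0.]), array([0.96]))
scene blue_round_large (array([ 376.2, -258. ]), 0, array([ 0., -0.]), array([0.96]))
[ 682.03552229 -113.79178767  134.57006863] [-1.79974726e+02 -9.63648865e-03 -1.62989657e+02]
```

View pics/c6.png

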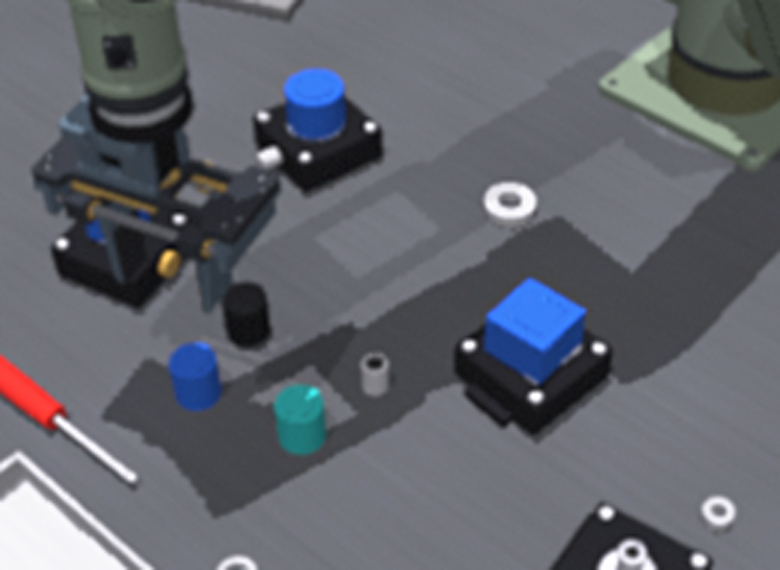

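```bash
python3 -m jog '0 0 0 0 0.18 -2 0.8; 0 0 0 0 0.18 -4 0.8; 0 0 0 0 0.18 -4.75 0.8; 0 0 0 0 0.18 -4.75 0.8; 0 0 0 0 0.18 -4.75 0.8' && python3 -m jog '0 0 0 0 0 0 0.3; 0 0 0 0 0 0 0.3; 0 0 0 0 0 0 0.3; 0 0 0 0 0 0 0.3; 0 0 0 0 0 0 0.3' 15 && python3 -m jog '0 0 0 0 0 0 0.3; 0 0 0 0 0 2 0.3; 0 0 0 0 0 4 0.3; 0 0 0 0 0 4 0.3'
```

```text
time_s: 18.58
ee_pos: [684.1, -108.2, 18.0]
ee_rot: [-179.9, 0.2, -162.9]
force: [0.4, 0.6, -0.4]
gripper_width: 72.9
time_s: 19.2
ee_pos: [682.6, -107.4, 16.2]
ee_rot: [-180.0, 0.0, -162.9]
force: [-0.2, -0.1, 3.2]
gripper_width: 41.7
time_s: 19.7
ee_pos: [685.3, -108.0, 120.6]
ee_rot: [-179.8, 0.5, -162.9]
force: [-0.0, 0.2, -0.4]
gripper_width: 41.9
```

```bash
python3 -m jog '0 0 0 -0.4 2 0 0.3; 0 0 0 -0.8 4 0 0.3; 0 0 0 -1.2 6 0 0.3; 0 0 0 -1.6 8 0 0.3; 0 0 0 -1.6 8 0 0.3' && python3 -m jog '0 0 0 -0.4 2 0 0.3; 0 0 0 -0.8 4 0 0.3; 0 0 0 -1.2 6 0 0.3; 0 0 0 -1.46 8.08 0 0.3; 0 0 0 -1.46 8.08 0 0.3' && python3 -m jog '0 0 0 0 0 0 0.3; 0 0 0 0 0 -1 0.3; 0 0 0 0 0 -2.1 0.3; 0 0 0 0 0 -2.1 0.3; 0 0 0 0 0 -2.1 0.3'
```

```text
time_s: 20.32
ee_pos: [640.8, 95.9, 114.2]
ee_rot: [179.9, -0.2, -162.6]
force: [-0.0, -0.6, 0.2]
gripper_width: 41.6
time_s: 20.95
ee_pos: [605.2, 297.0, 114.3]
ee_rot: [180.0, -0.1, -162.7]
force: [-0.3, -0.6, 0.0]
gripper_width: 41.8
time_s: 21.58
ee_pos: [606.9, 293.6, 64.1]
ee_rot: [180.0, 0.1, -163.0]
force: [0.1, 1.1, -0.2]
gripper_width: 41.6
```

Contact is due at about z = 56.5; go down 6.5 mm, release, retreat toward the base side and check.

```bash
python3 -m jog '0 0 0 0 0 -0.26 0.3; 0 0 0 0 0 -0.26 0.3; 0 0 0 0 0 -0.26 0.3;0 0 0 0 0 -0.26 0.3' && python3 -m jog '0 0 0 0 0 0 0.8; 0 0 0 0 0 0 0.8; 0 0 0 0 0 0 0.8;0 0 0 0 0 0 0.8'&& python3 -m jog '0 0 0 0 0 1.5 0.8; 0 0 0 0 0 3 0.8;0 0 0 -2 1 4 0.8; 0 0 0 -4 2 5 0.8; 0 0 0 -6 3 5 0.8' && python3 -m jog '0 0 0 -2 2 0 0.8; 0 0 0 -4 4 0 0.8; 0 0 0 -6 6 0 0.8; 0 0 0 -7 7 0 0.8; 0 0 0 -7 7 0 0.8'
python3 - <<'E'
from fit import *
i={'top':snap('top','t7'),'scene':snap('scene','s7')}
for k,x,y,z in (('blue_round_large',376,-260,40),('blue_round_small',606,294,40),('blue_square_large',472,98,40),('blue_square_small',616,-286,40),('red_round_large',512.6,447.6,0),('red_square_small',532,-425,0)):
 for c in i:
  try: print(c,k,*fit({c:i[c]},k,x,y,z))
  except Exception as e: print(c,k,e)
cv2.imwrite('pics/c7.png',cv2.resize(i['scene'][120:350,170:500,::-1],(792,552),interpolation=2))
E
```

```text
time_s: 22.08
ee_pos: [606.0, 294.7, 57.0]
ee_rot: [180.0, 0.0, -162.9]
force: [-0.7, 0.2, -1.2]
gripper_width: 41.4
time_s: 22.58
ee_pos: [605.9, 294.6, 56.7]
ee_rot: [180.0, 0.0, -162.9]
force: [-0.7, -0.1, -0.1]
gripper_width: 73.1
time_s: 23.2
ee_pos: [455.6, 371.0, 184.2]
ee_rot: [179.9, 0.3, -162.9]
force: [0.8, 0.9, -0.0]
gripper_width: 73.0
time_s: 23.82
ee_pos: [277.8, 547.1, 181.5]
ee_rot: [179.9, -0.0, -162.6]
force: [-0.2, 0.8, 0.1]
gripper_width: 73.0
top blue_round_large [ 377.5 -264.4] 0 [ 0. -0.] [0.94]
scene blue_round_large [ 376.2 -258.2] 0 [ 0. -0.] [0.96]
top blue_round_small [607.1 294. ] 0 [ 0. -0.] [0.9]
scene blue_round_small [604.1 296.4] 0 [ 0. -0.] [0.91]
top blue_square_large [475.2  97.9] 0 [-0. -0.] [0.92]
scene blue_square_large [474.5 101.7] 0 [0. 0.] [0.96]
top blue_square_small [ 618.3 -291. ] 15 [ 0. -0.] [0.93]
scene blue_square_small [ 616.3 -284.9] 20 [0. 0.] [0.95]
top red_round_large [513.8 446. ] 0 [-0.  0.] [0.97]
scene red_round_large [511.5 448.5] 0 [-0.  0.] [0.98]
top red_square_small [ 533.7 -427. ] 0 [ 0. -0.] [0.96]
scene red_square_small [ 532.3 -421.4] -5 [ 0. -0.] [0.97]
```

View pics/c7.png

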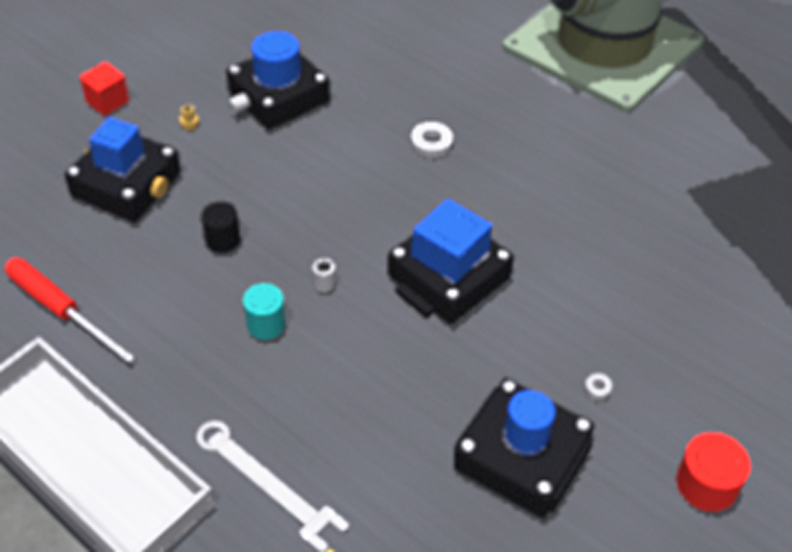

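```bash
python3 -c "
from workcell import env; print(env.job_done())"
```

```text
the job is handed in; nothing more can be done
None
```

All four blue covers are over the necks of their own shape and size, and I handed the job in at about 24 s of the 109 s allowed. No verdict was reported.

- **Fit on the ports:** In the last pictures all four covers look upright. Their outlines matched covers with the rim on the housing (overlap 0.90–0.96). Fitted positions averaged over both cameras are within about 3 mm of the measured neck centres.
- **Red covers:** Both measure within 1 mm of where they started, and the arm ended clear of everything.
- **Disagreement:** The two cameras differ by up to about 6 mm sideways from each other, which is more than the stated 2 mm calibration. The same offset showed in the first pictures, and even a single camera's reading stays well inside the 15 mm limit.
- **Failed checks:** Three single-camera checks during the work failed because the arm hid the cover. All were repeated with a clear view at the end and agreed.

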